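# Clamp a capacitor in the crank-driven test jig

### The job

Crank the test jig's sliding jaw all the way open to its stop, then lay the oblong metal capacitor lengthwise and upright on the bed between the two jaws and let go of it. Then crank the jaw shut until the capacitor is held firmly between both jaws, let go of the crank, and leave the other things on the bench alone.

Things in the scene. Friction and masses are not known exactly. Their poses are not given: they have to be found in the camera images.
- console: the test jig, a grey metal console fixed to the bench, 270 mm deep (its x) by 250 mm wide (its y); origin at the centre of its underside, z up. Its aluminium front panel faces -x and slopes, rising from 35 mm high at x = -135 mm to 144 mm at x = +20 mm, so its outward normal leans 35 degrees from vertical towards -x. Behind it, to x = +135 mm, is a flat deck 144 mm high
- bed_mid (a point): point on the bed, midway between the jaws when fully open; axes as the console's. The bed is the deck surface (144 mm high) between two dark rails that run along y, 8 mm high and 62 mm apart inside, centred on this point
- fixed_jaw: the fixed jaw, a plain brass block at the bed's -y end: 50 mm wide (x), 52 mm high, 20 mm thick; origin at the foot of its gripping face, which looks along +y; axes as the console's
- jaw: the sliding jaw, a brass block of the same size with a small black cap on top (64 mm high in all), moving along y; origin at the foot of its gripping face, which looks along -y to the fixed jaw; axes as the console's
- crank_hub (a point): the point on the sloping panel's face where the crank's axis comes out; axes as the console's. The crank turns about the panel's outward normal, which in console axes is (-sin 35, 0, cos 35) degrees
- crank_grip (a point): point to hold on the crank's grip, a black round knob, 22 mm in diameter, upright on the end of the steel arm and free to spin on its pin: it stands from 25 to 66 mm above the panel. The point is in its middle, 50 mm above the panel and 50 mm from the crank's axis; x points outward along the arm, z along the panel's outward normal. The arm lies 14 to 24 mm above the panel
- crank (a joint): crank angle in rad, 0 to 12, counted over full turns; at 0 the arm points straight up the slope. It grows, and the jaw opens, turning counterclockwise as seen facing the panel; turning clockwise shuts the jaw. Each rad moves the jaw 8 mm: the gap between the jaws is 55 mm + 8 mm per rad, so 151 mm at the stop at 12. It stays where it is left (about 5 N at the grip turns it)
- capacitor: the part to clamp: oblong bare-metal can, 84 mm long (its x), 50 mm wide (its y), 60 mm high, with a brass stud of 18 mm diameter and 8 mm length on the middle of each end, 30 mm up: 100 mm over the studs. Origin at the centre of its underside, z up. Either end may go to either jaw. 0.4 kg or so
- mic: bystander: black hand microphone lying flat, 110 by 52 by 26 mm; origin on its underside
- mug: bystander: white mug, 95 mm high, 80 mm diameter; origin at the centre of its underside
- jar: bystander: amber jar, 90 mm high, 68 mm diameter; origin at the centre of its underside

How it is judged:
By the outcome, as a careful person would: the job done as asked, in the order asked, and still so for the second after the job is handed in, with the robot touching nothing.
It also fails if it takes over 72 s, if anything falls off the work surface, if the arm or the gripper's body presses on something with over 40 N, if the wrist force passes 120 N, or if a joint passes its speed limit or range.

### The arm

A 7-joint arm with a two-finger parallel gripper is mounted at the origin on the work surface. World frame = base frame: x ahead of the robot, y to its left, z up, the work surface at z = 0. Lengths are in m, angles in rad, forces in N, time in s.
With the tool pointing down it reaches from about 0.4 to 0.85 m from the base axis. Payload 10.4 kg.
Tool frame: the origin (TCP) lies midway between the tips of the shut fingers; the grasp point (between the pads) lies r.grip_point_offset behind it (r.grip_point_offset is the distance from the TCP to the grasp point, in m); z points along the fingers, y is the line along which they close (so a half turn about z gives the same grasp; the last joint's range is limited). The gripper opens to 87 mm and grips with 3 to 60 N. Pads are 19 mm wide; open, the fingers measure 117 mm over their backs; the gripper's body (75 mm by 190 mm) begins 51 mm behind the grasp point.
Start: joints at [1.232, 0.332, -0.065, 1.46, 0.022, 1.35, -0.088], TCP at [0.194, -0.594, 0.223] pointing down, gripper open.
Joint ranges: [-2.6, 2.6], [-0.5, 2.12], [-1.47, 1.34], [0.16, 2.42], [-1.27, 4.41], [0.06, 2.06], [-2.6, 2.6]. Speed limits (rad/s): [2.22, 2.22, 2.79, 2.79, 3.14, 3.14, 3.14].

### API

Orientations are given as a unit quaternion [x, y, z, w].
In Python, from bench import r gives the robot as it stands.
- The arm moves only by the tool play_rows, never from a script. Its arguments are lists of equal length, an entry for each row: "claw": the closure, from 0 (fully open) to 1 (shut); "delta_pos": the shift along the tool's x, y, z scaled (see below), a list of three; "delta_rot": the turn, a rotation vector about the tool's x, y, z scaled (see below), a list of three. A call has 1 to 8 rows; each row shifts and turns the commanded pose from where the row before left it, along the tool's axes as they then stand; what a row does not reach is not made up. The controller multiplies each number of a shift by 200 mm and each number of a turn by pi rad. A row lasts 1/10 s, in which the tool goes at most 50 mm and 8.59 degrees, less where a joint would pass 70% of its speed; a pose out of reach is approached as far as the arm can. A call with a number of a shift or a turn outside -1 to 1 is refused whole. A call with a gripper value outside its range is refused whole. The fingers move at their own pace and stop on an object; "squeeze" is the grip in N (left out, the last holds). Time passes only in rows, so rows that do not move let the fingers close. It gives the time, the measured TCP pose, the force, the opening and the grip force at its end, in the units of the state.
- r.read_state(): the state, without advancing time (a new reading comes with each control period).
- r.camera(name): name is "scene" or "top"; returns a dict with "pixels" (480x640x3 uint8, red, green, blue), "camera_matrix" (3x3 intrinsics, pixels), "cam_to_world" (4x4, takes a point from camera to world coordinates). Camera axes: x right, y up, looking along -z (the intrinsics and any distortion apply to the point x, -y, -z); pixel columns grow to the right and rows downward; lengths in m; the calibration is good to about 2 mm. A picture is of the moment at which its call begins. There is no depth.
- r.close_job(): hands the job in; it is judged then, once.
The state is a dict: "time": time; "joint_positions": joint angles; "joint_vel": joint speeds; "joint_torque": joint torques, N m; "ee_pos": TCP position; "eef_rot": TCP orientation; "ft_force": force on the tool from outside, world axes, zero at the start; "torque": the same for the moment, N m; "width": finger opening in m; "grip_force": force on a finger pad.
Only numpy, scipy, OpenCV 4.12 (cv2) and the standard library are available. Lean on these libraries where they do the work, as an engineer would, in place of code of your own. Each camera call takes 0.05 s, during which the arm holds its last target. There are 200 camera calls.

## Working session

There is one attempt and no reset: what is moved stays moved. The work goes in short steps, Python scripts to look and compute and a tool call to move; the robot and the scene stay as the last step left them, time stands still between calls to the robot, and variables do not carry over. Pictures are saved under pics/ and viewed, at most 10 in all, crops included, and the job is handed in when it is done.

Besides the shell and the picture viewer there is one more tool, called as name(argument=value, ...), one argument or row to a line, values as JSON. play_rows: Moves the arm, as the interface text tells. Shifts and turns lie within -1 to 1; 1 stands for 200 mm of shift or pi rad of turn. Its arguments: {"type":"object","properties":{"claw":{"type":"array"},"delta_pos":{"type":"array"},"delta_rot":{"type":"array"},"squeeze":{"type":"number"}},"required":["claw","delta_pos","delta_rot"]}

```bash
ls; mkdir -p pics; python3 - <<'E'
from bench import r
import cv2,numpy as np,pickle
d={}
for n in("scene","top"):
    c=r.camera(n); d[n]=c; cv2.imwrite(f"pics/{n}0.png",c["pixels"][:,:,::-1]); print(n,c["camera_matrix"].round(1).tolist(),c["cam_to_world"].round(3).tolist(),[k for k in c])
pickle.dump(d,open("cams0.pkl","wb"))
s=r.read_state();print(s,r.grip_point_offset)
E
```

```text
pics
scene [[589.6, 0.0, 322.5], [0.0, 589.6, 239.7], [0.0, 0.0, 1.0]] [[-0.139, -0.697, 0.703, 1.322], [0.99, -0.085, 0.111, 0.262], [-0.017, 0.712, 0.702, 0.837], [0.0, 0.0, 0.0, 1.0]] ['pixels', 'camera_matrix', 'cam_to_world']
top [[461.7, 0.0, 315.0], [0.0, 461.7, 225.8], [0.0, 0.0, 1.0]] [[-0.116, 0.972, -0.203, 0.436], [-0.993, -0.114, 0.02, 0.136], [-0.004, 0.204, 0.979, 0.872], [0.0, 0.0, 0.0, 1.0]] ['pixels', 'camera_matrix', 'cam_to_world']
{'time': 0.1, 'joint_positions': array([ 1.23242077,  0.33282372, -0.0647232 ,  1.46084222,  0.02160634,
        1.34990174, -0.08849982]), 'joint_vel': array([-7.10436319e-04, -8.75391042e-04, -6.91508977e-04,  1.62504409e-04,
       -8.72135977e-05,  5.65383108e-06, -2.39367539e-03]), 'joint_torque': array([ 1.02551112e-03, -6.24546504e+01,  2.44979927e-02, -3.90719640e+01,
       -6.15658890e-02,  3.66814819e-02,  4.30594525e-05]), 'ee_pos': array([ 0.19399796, -0.59376954,  0.22183138]), 'eef_rot': array([ 9.87558061e-01,  1.57253515e-01, -1.27959520e-04, -6.26663651e-04]), 'ft_force': array([-0.75583637, -0.10437366,  0.06771394]), 'torque': array([-0.00737685, -0.00769845,  0.02743716]), 'grip_force': 0.0, 'width': 0.08700929812788755} 0.0187
```

View pics/scene0.png

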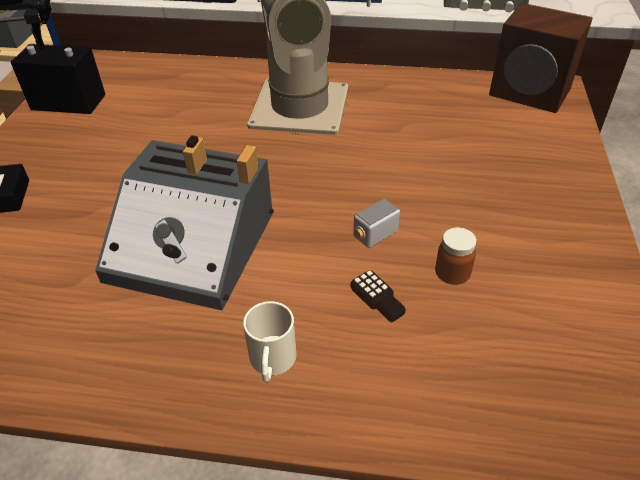

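View pics/top0.png

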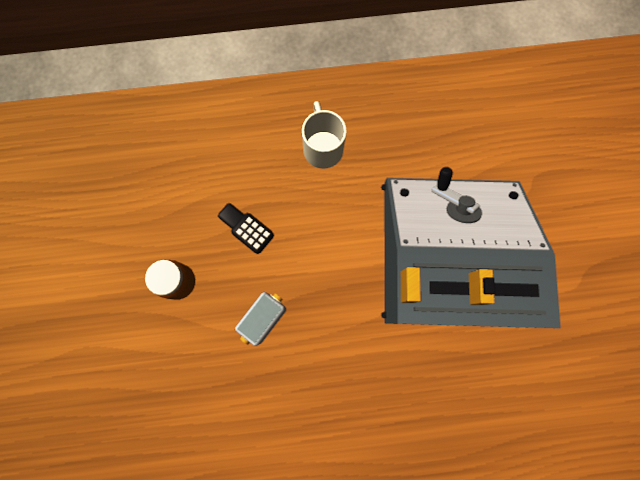

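The scene view has the console at left, with the crank grip at about (172,250) and the sliding jaw at (195,155). The fixed jaw is at (247,163), the capacitor at (377,223), the mic at (378,295), the mug at (270,338) and the jar at (456,256). The top view has the console at right, with the knob at (445,178), hub at (464,208), jaws at (411,285) and (482,287), and the capacitor at (261,319).

```bash
python3 - <<'E'
import cv2,numpy as np
t=cv2.imread("pics/top0.png");s=cv2.imread("pics/scene0.png")
a=cv2.resize(t[165:335,375:565],None,fx=3.5,fy=3.5,interpolation=cv2.INTER_CUBIC)
b=cv2.resize(s[130:310,90:280],None,fx=3.3,fy=3.3,interpolation=cv2.INTER_CUBIC)
cv2.imwrite("pics/tc.png",a);cv2.imwrite("pics/sc.png",b);print(a.shape,b.shape)
c=np.hstack([cv2.resize(t[280:360,220:300],None,fx=5,fy=5,interpolation=cv2.INTER_CUBIC),cv2.resize(s[190:270,340:420],None,fx=5,fy=5,interpolation=cv2.INTER_CUBIC)])
cv2.imwrite("pics/cc.png",c)
E
```

```text
(595, 665, 3) (594, 627, 3)
```

View pics/tc.png

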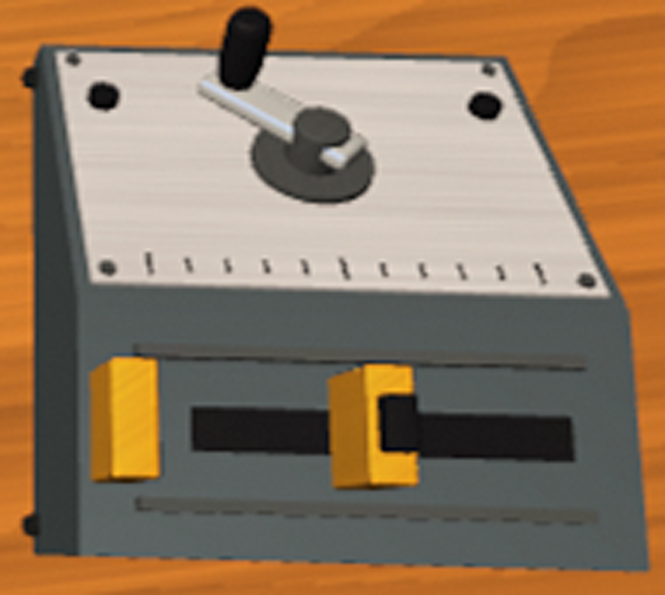

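View pics/sc.png

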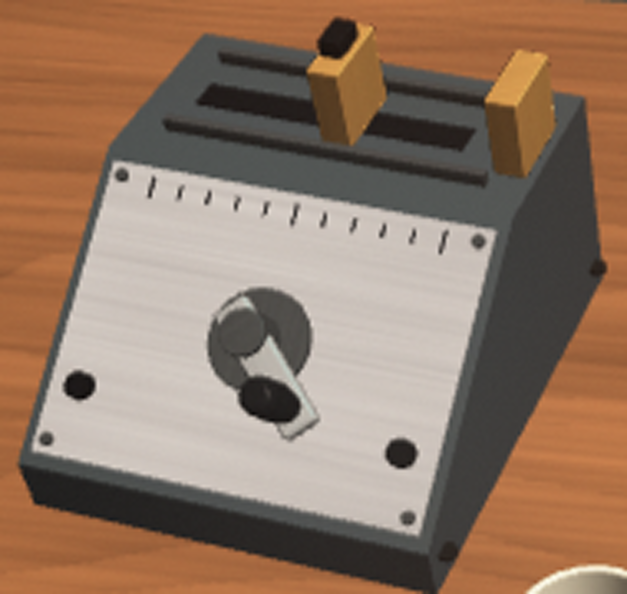

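View pics/cc.png

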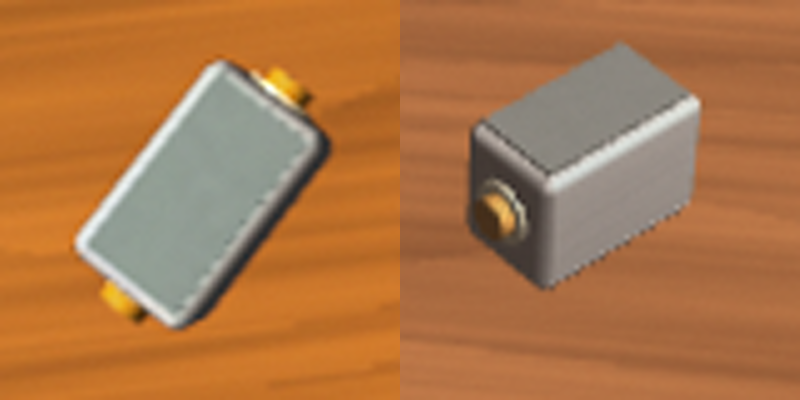

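The crops show these corners:

| Item | Top crop | Scene crop |
|---|---|---|
| Deck corners | (78,290), (627,303), (648,570), (82,553) | (110,157), (205,36), (585,98), (512,222) |
| Knob | (244,50) | (270,398) |
| Crank disk | (313,160) | (260,340) |
| Capacitor top | (218,58), (325,138), (180,322), (77,242) | in the right half of the third crop |

```bash
cat >h.py <<'E'
import numpy as np,pickle,cv2
from scipy.optimize import least_squares
from scipy.spatial.transform import Rotation as R
d=pickle.load(open("cams0.pkl","rb"))
def proj(n,P):
    c=d[n];M=np.linalg.inv(c["cam_to_world"]);p=np.atleast_2d(P)@M[:3,:3].T+M[:3,3]
    q=(p*[1,-1,-1])@np.array(c["camera_matrix"]).T;return q[:,:2]/q[:,2:]
def ray(n,uv):
    c=d[n];v=np.linalg.inv(c["camera_matrix"])@[uv[0],uv[1],1];T=c["cam_to_world"]
    return T[:3,3],T[:3,:3]@(v*[1,-1,-1])
def plane(n,uv,p0,nn):
    o,v=ray(n,uv);return o+v*((np.array(p0)-o)@nn)/(v@nn)
def pt(uvs):
    return least_squares(lambda P:np.concatenate([(proj(n,P)-uv).ravel() for n,uv in uvs]),[.5,-.1,.1])
def pose(obs,x0):
    f=lambda x:np.concatenate([(proj(n,R.from_euler('z',x[2]).apply(np.array(L)/1000)+[x[0],x[1],0])-np.array(uv)).ravel() for n,L,uv in obs])
    s=least_squares(f,x0,loss='soft_l1');return s.x,f(s.x).reshape(-1,2)
T=lambda a,b:(375+a/3.5,165+b/3.5)
S=lambda a,b:(90+a/3.3,130+b/3.3)
E
python3 - <<'E'
from h import *
np.set_printoptions(precision=4,suppress=True)
o=[("top",(20,-125,144),T(78,290)),("top",(20,125,144),T(627,303)),("top",(135,-125,144),T(82,553)),("top",(135,125,144),T(648,570)),("top",(-135,-125,35),T(40,47)),("top",(-135,125,35),T(507,58)),
("scene",(20,125,144),S(110,157)),("scene",(135,125,144),S(205,36)),("scene",(135,-125,144),S(585,98)),("scene",(20,-125,144),S(512,222)),("scene",(-135,125,35),S(20,465)),("scene",(-135,-125,35),S(430,548)),("scene",(-135,-125,0),S(436,592)),("scene",(-135,125,0),S(35,503))]
x,res=pose(o,[.5,-.25,3.1]);print("console",x);print(res.round(1).tolist())
Rc=R.from_euler('z',x[2]);t=np.array([x[0],x[1],0]);loc=lambda P:Rc.inv().apply(P-t)*1000
n=Rc.apply([-np.sin(np.radians(35)),0,np.cos(np.radians(35))]);p0=Rc.apply([.02,0,.144])+t
for nm,uv in(("top",T(313,160)),("scene",S(260,340))): print("hub",loc(plane(nm,uv,p0+.002*n,n)))
for nm,uv in(("top",T(244,50)),): print("knob",nm,loc(plane(nm,uv,p0+.0455*n,n)))
print("knobtop",loc(plane("scene",S(270,398),p0+.06*n,n)))
for a in[(158,360),(160,478),(368,370),(374,487)]: print("jaw",loc(plane("top",T(*a),[0,0,.196],[0,0,1])))
print("rails",[loc(plane("top",T(*a),[0,0,.152],[0,0,1])) for a in[(135,350),(585,367),(135,503),(597,520)]])
C=lambda a,b:(220+a/5,280+b/5); D=lambda a,b:(340+(a-400)/5,190+b/5)
o=[("top",(42,25,60),C(218,58)),("top",(42,-25,60),C(328,140)),("top",(-42,-25,60),C(183,325)),("top",(-42,25,60),C(76,244)),
("top",(50,0,30),C(293,92)),("top",(-50,0,30),C(119,303)),
("scene",(42,25,60),D(548,190)),("scene",(42,-25,60),D(472,124)),("scene",(-42,-25,60),D(620,42)),("scene",(-42,25,60),D(702,99)),("scene",(42,25,0),D(546,290)),("scene",(50,0,30),D(497,215))]
for w in(0.,-.8,-2.2): 
    y,res=pose(o,[.42,.23,w]);print("cap",y,res.round(1).tolist(),abs(res).sum())
E
```

```text
console [ 0.5348 -0.1292  2.9989]
[[-1.0, 1.6], [-0.1, 1.9], [-1.5, 0.3], [-0.2, -0.1], [-0.6, -1.2], [-1.4, -1.1], [-0.8, -4.0], [-0.9, -1.3], [-0.6, -1.1], [-0.2, -1.6], [-1.0, -0.6], [-0.9, 1.7], [0.0, 0.8], [-0.3, 0.3]]
hub [-59.6808   2.9711  90.6484]
hub [-58.5879  -0.1991  91.4137]
knob top [-110.1061  -34.4675  108.444 ]
knobtop [-120.9683  -43.3126  118.5394]
jaw [ 54.5927 -99.1316 196.    ]
jaw [103.4152 -99.2784 196.    ]
jaw [ 56.5089 -11.5462 196.    ]
jaw [104.7673 -11.3122 196.    ]
rails [array([ 45.0818, -99.5776, 152.    ]), array([ 47.4908, 100.3676, 152.    ]), array([ 112.4125, -100.7216,  152.    ]), array([114.4225, 100.676 , 152.    ])]
cap [ 0.453   0.2344 -0.7654] [[-0.7, -1.7], [-0.1, -0.5], [-1.4, 2.4], [-2.7, 0.4], [-0.2, -2.5], [-0.2, 0.8], [-0.7, -0.5], [-2.4, -0.9], [-0.2, -2.2], [0.5, -0.8], [-1.5, 1.4], [-2.6, 0.5]] 27.924864573774585
cap [ 0.453   0.2344 -0.7654] [[-0.7, -1.7], [-0.1, -0.5], [-1.4, 2.4], [-2.7, 0.4], [-0.2, -2.5], [-0.2, 0.8], [-0.7, -0.5], [-2.4, -0.9], [-0.2, -2.2], [0.5, -0.8], [-1.5, 1.4], [-2.6, 0.5]] 27.924873987859996
cap [ 0.453   0.2344 -0.7654] [[-0.7, -1.7], [-0.1, -0.5], [-1.4, 2.4], [-2.7, 0.4], [-0.2, -2.5], [-0.2, 0.8], [-0.7, -0.5], [-2.4, -0.9], [-0.2, -2.2], [0.5, -0.8], [-1.5, 1.4], [-2.6, 0.5]] 27.92486456723509
```

```bash
sed -i 's|^T=.*|T=lambda a,b:(375+(a+.5)/3.5-.5,165+(b+.5)/3.5-.5)|;s|^S=.*|S=lambda a,b:(90+(a+.5)/3.3-.5,130+(b+.5)/3.3-.5)|' h.py
python3 - <<'E'
from h import *
np.set_printoptions(precision=4,suppress=True)
o=[("top",(20,-125,144),T(78,290)),("top",(20,125,144),T(627,303)),("top",(135,-125,144),T(82,553)),("top",(135,125,144),T(648,570)),("top",(-135,-125,35),T(40,47)),("top",(-135,125,35),T(507,58)),
("scene",(135,125,144),S(205,36)),("scene",(135,-125,144),S(585,98)),("scene",(20,-125,144),S(512,222)),("scene",(-135,125,35),S(20,465)),("scene",(-135,-125,35),S(430,548)),("scene",(-135,-125,0),S(436,592)),("scene",(-135,125,0),S(35,503))]
x,res=pose(o,[.5,-.25,3.1]);print("console",x,res.mean(0))
Rc=R.from_euler('z',x[2]);t=np.array([x[0],x[1],0]);loc=lambda P:Rc.inv().apply(P-t)*1000
n=Rc.apply([-np.sin(np.radians(35)),0,np.cos(np.radians(35))]);p0=Rc.apply([.02,0,.144])+t
for nm,uv in(("top",T(313,160)),("scene",S(260,340))): print("hub",loc(plane(nm,uv,p0+.002*n,n)))
k=pt([("top",T(250,22)),("scene",S(269,397))]);print("knobend",loc(k.x),k.cost)
for a in[(158,360),(160,478),(368,370),(374,487)]: print("jaw",loc(plane("top",T(*a),[0,0,.196],[0,0,1])))
C=lambda a,b:(220+(a+.5)/5-.5,280+(b+.5)/5-.5); D=lambda a,b:(340+(a-399.5)/5-.5,190+(b+.5)/5-.5)
o=[("top",(42,25,60),C(218,58)),("top",(42,-25,60),C(328,140)),("top",(-42,-25,60),C(183,325)),("top",(-42,25,60),C(76,244)),
("top",(50,0,30),C(293,92)),("top",(-50,0,30),C(119,303)),
("scene",(42,25,60),D(548,190)),("scene",(42,-25,60),D(472,124)),("scene",(-42,-25,60),D(620,42)),("scene",(-42,25,60),D(702,99)),("scene",(42,25,0),D(546,290))]
y,res=pose(o,[.42,.23,-.8]);print("cap",y,res.mean(0))
hub=np.array([-58.5,0.5,91])/1000;s,c=np.sin(np.radians(35)),np.cos(np.radians(35))
for th in(4.1,5.6,12):
    g=hub+.05*(np.cos(th)*np.array([c,0,s])+np.sin(th)*np.array([0,1,0]))+.05*np.array([-s,0,c]); print(th,g,Rc.apply(g)+t)
E
```

```text
console [ 0.5351 -0.1293  2.9978] [-0.3602  0.3043]
hub [-60.0955   2.2675  90.358 ]
hub [-58.0005   0.3679  91.825 ]
knobend [-119.9451  -38.314   119.2144] 4.26722858233318
jaw [ 54.483  -99.7114 196.    ]
jaw [103.3208 -99.793  196.    ]
jaw [ 56.2971 -12.1087 196.    ]
jaw [104.5702 -11.8105 196.    ]
cap [ 0.4535  0.2343 -0.7657] [-0.499  -0.0647]
4.1 [-0.1107 -0.0404  0.1155] [ 0.6505 -0.1052  0.1155]
5.6 [-0.0554 -0.0311  0.1542] [ 0.5944 -0.1065  0.1542]
12 [-0.0526 -0.0263  0.1562] [ 0.591  -0.1108  0.1562]
```

play_rows(
  claw=[0,0,0,0,0,0,0,0],
  delta_pos=[
    [0,0,-0.1],
    [0,0,-0.1],
    [0,0,-0.1],
    [0.12,-0.19,0],
    [0.12,-0.19,0],
    [0.12,-0.19,0],
    [0.12,-0.19,0],
    [0.12,-0.19,0],
  ],
  delta_rot=[
    [0,0,0.0477],
    [0,0,0.0477],
    [0,0,0.0477],
    [0,0,0],
    [0,0,0],
    [0,0,0],
    [0,0,0],
    [0,0,0],
  ],
)

```text
time: 0.9
ee_pos: [0.3392, -0.4201, 0.2823]
eef_rot: [0.998, -0.067, -0.0, -0.0]
ft_force: [1.2, -0.5, -0.8]
width: 0.0871
grip_force: 0.0
```

play_rows(
  claw=[0,0,0,0,0,0,0,0],
  delta_pos=[
    [0.15,-0.195,0],
    [0.15,-0.195,0],
    [0.15,-0.195,0],
    [0.15,-0.195,0],
    [0.15,-0.195,0],
    [0.15,-0.195,0],
    [0.15,-0.195,0],
    [0.15,-0.195,0],
  ],
  delta_rot=[
    [0,0,0],
    [0,0,0],
    [0,0,0],
    [0,0,0],
    [0,0,0],
    [0,0,0],
    [0,0,0],
    [0,0,0.002],
  ],
)

```text
time: 1.7
ee_pos: [0.6189, -0.1432, 0.2823]
eef_rot: [0.998, -0.07, -0.0, 0.0]
ft_force: [0.3, -1.0, 0.2]
width: 0.0868
grip_force: 0.0
```

play_rows(
  claw=[0,0,0,0],
  delta_pos=[
    [0.135,-0.2,0],
    [0,0,0.2],
    [0,0,0.2],
    [0,0,0],
  ],
  delta_rot=[
    [0,0,0],
    [0,0,0],
    [0,0,0],
    [0,0,0],
  ],
)

```text
time: 2.1
ee_pos: [0.6471, -0.1085, 0.1962]
eef_rot: [0.998, -0.07, -0.005, -0.0]
ft_force: [-1.2, -0.6, -0.9]
width: 0.0869
grip_force: 0.0
```

```bash
python3 - <<'E'
from bench import r
import cv2,numpy as np
t=r.camera("top")["pixels"][120:300,360:600,::-1];s=r.camera("scene")["pixels"][100:340,60:300,::-1]
cv2.imwrite("pics/k1.png",np.hstack([cv2.resize(t,(400,300)),cv2.resize(s,(400,300*400//400))]))
s=r.read_state();print(s["ee_pos"],s["joint_positions"].round(2))
E
```

```text
[ 0.64990577 -0.1091134   0.20299034] [ 0.39  0.45 -0.41  1.37  0.18  1.36 -1.73]
```

View pics/k1.png

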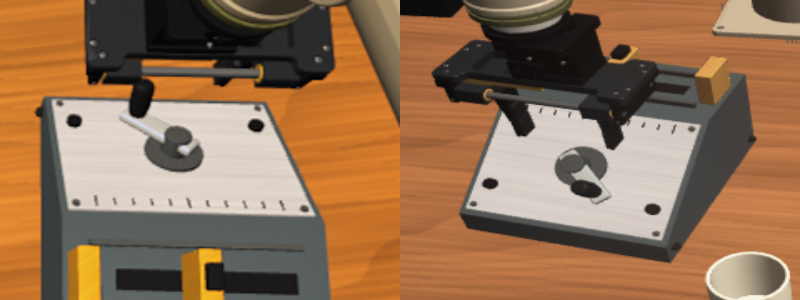

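The gripper is above the knob, with the fingers astride it: the knob is at about (140,97) in the left half of the crop and (585,188) in the right half. I'm going down and closing.

play_rows(
  claw=[0,0,0,0,0.9,0.9,0.9,0.9],
  delta_pos=[
    [0,-0.02,0.2],
    [0,0,0.2],
    [0,0,0.13],
    [0,0,0],
    [0,0,0],
    [0,0,0],
    [0,0,0],
    [0,0,0],
  ],
  delta_rot=[
    [0,0,0],
    [0,0,0],
    [0,0,0],
    [0,0,0],
    [0,0,0],
    [0,0,0],
    [0,0,0],
    [0,0,0],
  ],
  squeeze=20,
)

```text
time: 3.0
ee_pos: [0.6515, -0.1049, 0.0981]
eef_rot: [0.998, -0.07, 0.001, 0.0]
ft_force: [0.2, -0.4, -0.2]
width: 0.0627
grip_force: 0.0
```

play_rows(
  claw=[0.9,0.9,0.9],
  delta_pos=[
    [0,0,0],
    [0,0,0],
    [0,0,0],
  ],
  delta_rot=[
    [0,0,0],
    [0,0,0],
    [0,0,0],
  ],
)

```text
time: 3.3
ee_pos: [0.6507, -0.1048, 0.0966]
eef_rot: [0.998, -0.07, 0.0, 0.0]
ft_force: [0.1, 1.1, -0.2]
width: 0.0388
grip_force: 0.0
```

```bash
python3 - <<'E'
from bench import r
import cv2,numpy as np
a=r.camera("scene")["pixels"][170:320,80:280,::-1]
cv2.imwrite("pics/k2.png",cv2.resize(a,(800,600),interpolation=cv2.INTER_CUBIC))
s=r.read_state();print(s["ee_pos"],s["ft_force"],s["width"],s["grip_force"])
E
```

```text
[ 0.65070317 -0.10479964  0.09652946] [-1.17822343 -0.11102709  0.37380626] 0.0349455507823038 0.0
```

View pics/k2.png

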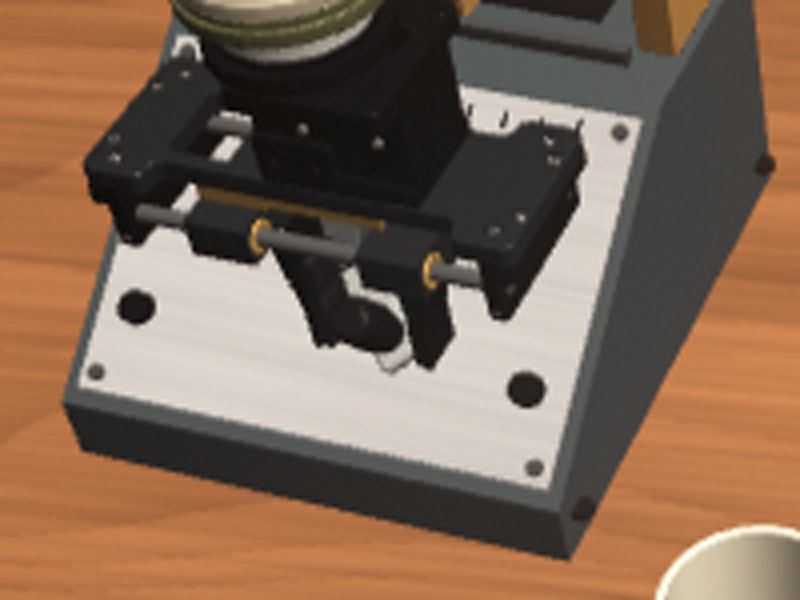

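The knob is at about (370,330) between the two fingers, so I can keep closing.

play_rows(
  claw=[0.9,0.9,0.9,0.9,0.9],
  delta_pos=[
    [0,0,0],
    [0,0,0],
    [0,0,0],
    [0,0,0],
    [0,0,0],
  ],
  delta_rot=[
    [0,0,0],
    [0,0,0],
    [0,0,0],
    [0,0,0],
    [0,0,0],
  ],
)

```text
time: 3.85
ee_pos: [0.6504, -0.1075, 0.0965]
eef_rot: [0.997, -0.071, -0.0, 0.001]
ft_force: [-2.1, -6.1, 0.9]
width: 0.021
grip_force: 20.0
```

```bash
python3 - <<'E'
import numpy as np
th=4.1+.4*np.arange(22);dc=np.diff(np.cos(th));ds=np.diff(np.sin(th))
for a,b,c in zip(th[1:],dc,ds): print(round(a,1),[round(-.2048*b,3),round(.25*c,3),round(-.1434*b,3)])
E
```

```text
4.5 [np.float64(-0.075), np.float64(-0.04), np.float64(-0.052)]
4.9 [np.float64(-0.081), np.float64(-0.001), np.float64(-0.057)]
5.3 [np.float64(-0.075), np.float64(0.038), np.float64(-0.053)]
5.7 [np.float64(-0.057), np.float64(0.07), np.float64(-0.04)]
6.1 [np.float64(-0.03), np.float64(0.092), np.float64(-0.021)]
6.5 [np.float64(0.001), np.float64(0.099), np.float64(0.001)]
6.9 [np.float64(0.033), np.float64(0.091), np.float64(0.023)]
7.3 [np.float64(0.059), np.float64(0.068), np.float64(0.042)]
7.7 [np.float64(0.076), np.float64(0.034), np.float64(0.053)]
8.1 [np.float64(0.081), np.float64(-0.005), np.float64(0.057)]
8.5 [np.float64(0.073), np.float64(-0.043), np.float64(0.051)]
8.9 [np.float64(0.054), np.float64(-0.074), np.float64(0.038)]
9.3 [np.float64(0.026), np.float64(-0.094), np.float64(0.018)]
9.7 [np.float64(-0.006), np.float64(-0.099), np.float64(-0.004)]
10.1 [np.float64(-0.037), np.float64(-0.088), np.float64(-0.026)]
10.5 [np.float64(-0.062), np.float64(-0.064), np.float64(-0.044)]
10.9 [np.float64(-0.078), np.float64(-0.029), np.float64(-0.055)]
11.3 [np.float64(-0.081), np.float64(0.01), np.float64(-0.057)]
11.7 [np.float64(-0.071), np.float64(0.048), np.float64(-0.05)]
12.1 [np.float64(-0.05), np.float64(0.078), np.float64(-0.035)]
12.5 [np.float64(-0.021), np.float64(0.096), np.float64(-0.015)]
```

play_rows(
  claw=[0.9,0.9,0.9,0.9],
  delta_pos=[
    [-0.0375,-0.02,-0.026],
    [-0.0375,-0.02,-0.026],
    [-0.04,0,-0.028],
    [-0.041,0,-0.029],
  ],
  delta_rot=[
    [0,0,0],
    [0,0,0],
    [0,0,0],
    [0,0,0],
  ],
  squeeze=30,
)

```text
time: 4.25
ee_pos: [0.621, -0.0922, 0.1184]
eef_rot: [0.998, -0.07, 0.0, -0.0]
ft_force: [4.5, -2.4, -4.7]
width: 0.021
grip_force: 30.0
```

play_rows(
  claw=[0.9,0.9,0.9,0.9,0.9,0.9,0.9,0.9],
  delta_pos=[
    [-0.075,0.038,-0.053],
    [-0.057,0.07,-0.04],
    [-0.03,0.092,-0.021],
    [0.001,0.099,0.001],
    [0.033,0.091,0.023],
    [0.059,0.068,0.042],
    [0.076,0.034,0.053],
    [0.081,-0.005,0.057],
  ],
  delta_rot=[
    [0,0,0],
    [0,0,0],
    [0,0,0],
    [0,0,0],
    [0,0,0],
    [0,0,0],
    [0,0,0],
    [0,0,0],
  ],
)

```text
time: 5.05
ee_pos: [0.6241, -0.1915, 0.1063]
eef_rot: [0.998, -0.071, -0.001, -0.001]
ft_force: [-5.4, 11.1, 8.2]
width: 0.0209
grip_force: 30.0
```

play_rows(
  claw=[0.9,0.9,0.9,0.9,0.9,0.9,0.9,0.9],
  delta_pos=[
    [0.073,-0.043,0.051],
    [0.054,-0.074,0.038],
    [0.026,-0.094,0.018],
    [-0.006,-0.099,-0.004],
    [-0.037,-0.088,-0.026],
    [-0.062,-0.064,-0.044],
    [-0.078,-0.029,-0.055],
    [-0.081,0.01,-0.057],
  ],
  delta_rot=[
    [0,0,0],
    [0,0,0],
    [0,0,0],
    [0,0,0],
    [0,0,0],
    [0,0,0],
    [0,0,0],
    [0,0,0],
  ],
)

```text
time: 5.85
ee_pos: [0.6159, -0.0925, 0.1219]
eef_rot: [0.998, -0.069, 0.0, 0.0]
ft_force: [5.6, -7.5, -6.2]
width: 0.0212
grip_force: 30.0
```

play_rows(
  claw=[0.9,0.9,0.9,0.9],
  delta_pos=[
    [-0.037,0.022,-0.026],
    [-0.034,0.026,-0.024],
    [-0.014,0.018,-0.01],
    [-0.014,0.018,-0.01],
  ],
  delta_rot=[
    [0,0,0],
    [0,0,0],
    [0,0,0],
    [0,0,0],
  ],
)

```text
time: 6.25
ee_pos: [0.594, -0.1048, 0.1359]
eef_rot: [0.998, -0.069, -0.0, -0.001]
ft_force: [-0.2, 6.9, -0.7]
width: 0.0209
grip_force: 30.0
```

play_rows(
  claw=[0.9,0.9,0.9,0.9],
  delta_pos=[
    [-0.012,0.019,-0.008],
    [-0.006,0.01,-0.004],
    [-0.006,0.01,-0.004],
    [0,0,0],
  ],
  delta_rot=[
    [0,0,0],
    [0,0,0],
    [0,0,0],
    [0,0,0],
  ],
)

```text
time: 6.65
ee_pos: [0.5888, -0.1109, 0.1389]
eef_rot: [0.998, -0.069, 0.0, -0.002]
ft_force: [2.7, 9.5, -2.7]
width: 0.0209
grip_force: 30.0
```

play_rows(
  claw=[0.9,0.9,0.9],
  delta_pos=[
    [-0.01,0.02,-0.007],
    [-0.005,0.01,-0.003],
    [0,0,0],
  ],
  delta_rot=[
    [0,0,0],
    [0,0,0],
    [0,0,0],
  ],
)

```text
time: 6.95
ee_pos: [0.5876, -0.1113, 0.1399]
eef_rot: [0.998, -0.066, 0.002, -0.005]
ft_force: [19.5, 22.2, -19.1]
width: 0.0214
grip_force: 30.0
```

```bash
python3 - <<'E'
from bench import r
import cv2,numpy as np
t=r.camera("top")["pixels"][:,:,::-1];s=r.camera("scene")["pixels"][:,:,::-1]
cv2.imwrite("pics/o1f.png",t)
cv2.imwrite("pics/o1.png",np.hstack([cv2.resize(t[160:340,380:580],(440,396),interpolation=cv2.INTER_CUBIC),cv2.resize(s[120:300,90:270],(360,396))]))
s=r.read_state();print(s["ee_pos"],s["ft_force"])
E
```

```text
[ 0.5876017  -0.11129411  0.13991212] [ 18.65437584  21.70648417 -18.31043331]
```

View pics/o1.png

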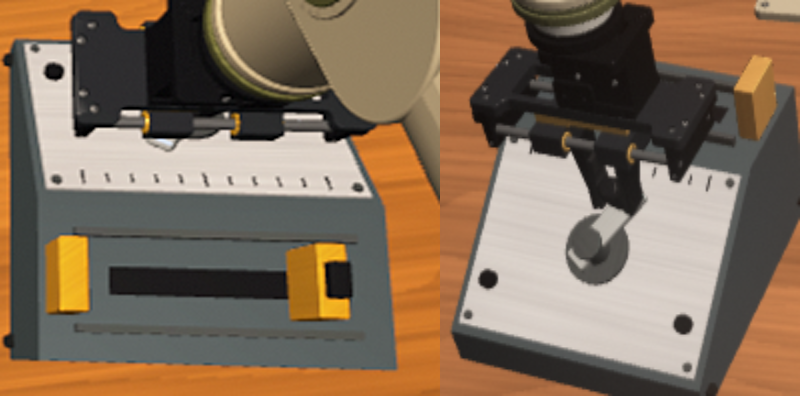

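The jaw is at its right end and further turning pushed the force to about 34 N, so it is at the stop. Gripping-face edges are at x = 88 and 328 in the left half of the crop. I'm unloading, releasing and lifting.

play_rows(
  claw=[0.9,0.9,0,0,0,0,0,0],
  delta_pos=[
    [0.015,-0.025,0.01],
    [0,0,0],
    [0,0,0],
    [0,0,0],
    [0,0,0],
    [0,0,-0.2],
    [0,0,-0.25],
    [0,0,-0.2],
  ],
  delta_rot=[
    [0,0,0],
    [0,0,0],
    [0,0,0],
    [0,0,0],
    [0,0,0],
    [0,0,0],
    [0,0,0],
    [0,0,0],
  ],
)

```text
time: 7.85
ee_pos: [0.5882, -0.1159, 0.2717]
eef_rot: [0.998, -0.071, 0.001, 0.0]
ft_force: [1.5, -0.2, 0.1]
width: 0.0611
grip_force: 0.0
```

play_rows(
  claw=[0,0,0,0,0,0,0,0],
  delta_pos=[
    [-0.114,-0.205,0],
    [-0.114,-0.205,0],
    [-0.114,-0.205,0],
    [-0.114,-0.205,0],
    [-0.114,-0.205,0],
    [-0.114,-0.205,0],
    [-0.114,-0.205,0],
    [-0.114,-0.205,0],
  ],
  delta_rot=[
    [0,0,0],
    [0,0,0],
    [0,0,0],
    [0,0,0],
    [0,0,0],
    [0,0,0],
    [0,0,0],
    [0,0,0],
  ],
)

```text
time: 8.65
ee_pos: [0.4529, 0.236, 0.2693]
eef_rot: [0.997, -0.071, 0.001, 0.0]
ft_force: [0.8, 0.6, -0.2]
width: 0.0871
grip_force: 0.0
```

play_rows(
  claw=[0,0,0,0,0,0,0,0],
  delta_pos=[
    [0,0,0],
    [0,0,0],
    [0,0,0],
    [0,0,0],
    [0,0,0],
    [0,0,0],
    [0,0,0],
    [0,0,0],
  ],
  delta_rot=[
    [0,0,-0.047],
    [0,0,-0.047],
    [0,0,-0.047],
    [0,0,-0.047],
    [0,0,-0.047],
    [0,0,-0.047],
    [0,0,-0.047],
    [0,0,-0.047],
  ],
)

```text
time: 9.45
ee_pos: [0.4538, 0.2345, 0.269]
eef_rot: [0.866, 0.5, -0.0, 0.0]
ft_force: [-0.9, -0.5, -0.5]
width: 0.0868
grip_force: 0.0
```

play_rows(
  claw=[0,0,0,0,0,0,0,0],
  delta_pos=[
    [0,0,0],
    [0,0,0],
    [0,0,0],
    [0,0,0],
    [0,0,0],
    [0,0,0],
    [0,0,0],
    [0,0,0],
  ],
  delta_rot=[
    [0,0,-0.047],
    [0,0,-0.047],
    [0,0,-0.047],
    [0,0,-0.047],
    [0,0,-0.047],
    [0,0,-0.047],
    [0,0,-0.047],
    [0,0,-0.047],
  ],
)

```text
time: 10.25
ee_pos: [0.4539, 0.2345, 0.2691]
eef_rot: [0.441, 0.897, -0.0, 0.0]
ft_force: [0.1, -0.1, 0.2]
width: 0.0872
grip_force: 0.0
```

```bash
cat >>h.py <<'E'
def to(x,y,z,yaw):
    "tool-frame shift (scaled) and yaw error for a pointing-down target"
    from bench import r
    s=r.read_state();q=R.from_quat(s["eef_rot"]);m=q.as_matrix()
    yw=np.degrees(np.arctan2(m[1,0],m[0,0]));e=(yaw-yw+180)%360-180
    print("pos",s["ee_pos"].round(4),"yaw",yw.round(2),"tilt",m[:2,2].round(4),"shift",(q.inv().apply(np.array([x,y,z])-s["ee_pos"])/.2).round(3),"rotz",round(-e/180,4),"f",s["ft_force"].round(1),"w",round(s["width"],4))
E
python3 -c "
from h import *;to(.4535,.2343,.02,136.1)"
```

```text
pos [0.4539 0.2345 0.2691] yaw 127.61 tilt [ 0.0004 -0.0006] shift [ 1.000e-03 -2.000e-03  1.245e+00] rotz -0.0472 f [ 0.1 -0.1  0.2] w 0.0872
```

play_rows(
  claw=[0,0,0,0,0,0,0.9,0.9],
  delta_pos=[
    [0,0,0.225],
    [0,0,0.225],
    [0,0,0.225],
    [0,0,0.225],
    [0,0,0.225],
    [0,0,0.12],
    [0,0,0],
    [0,0,0],
  ],
  delta_rot=[
    [0,0,-0.047],
    [0,0,0],
    [0,0,0],
    [0,0,0],
    [0,0,0],
    [0,0,0],
    [0,0,0],
    [0,0,0],
  ],
  squeeze=30,
)

```text
time: 11.05
ee_pos: [0.454, 0.2352, 0.0207]
eef_rot: [0.376, 0.926, 0.0, 0.0]
ft_force: [1.9, 0.8, -0.1]
width: 0.0777
grip_force: 0.0
```

play_rows(
  claw=[0.9,0.9,0.9,0.9,0.9],
  delta_pos=[
    [0,0,0],
    [0,0,0],
    [0,0,0],
    [0,0,0],
    [0,0,0],
  ],
  delta_rot=[
    [0,0,0],
    [0,0,0],
    [0,0,0],
    [0,0,0],
    [0,0,0],
  ],
)

```text
time: 11.55
ee_pos: [0.4538, 0.2351, 0.0207]
eef_rot: [0.376, 0.926, -0.0, 0.001]
ft_force: [-1.9, -2.3, 7.2]
width: 0.0496
grip_force: 30.0
```

```bash
python3 -c "
from h import *;to(.4535,.2343,.02,136.1)"
```

```text
pos [0.4538 0.2351 0.0207] yaw 135.79 tilt [ 0.0008 -0.0006] shift [-0.001 -0.004  0.003] rotz -0.0017 f [-1.9 -2.3  7.2] w 0.0496
```

play_rows(
  claw=[0.9,0.9,0.9,0.9,0.9,0.9,0.9,0.9],
  delta_pos=[
    [0,0,-0.1],
    [0,0,-0.2],
    [0,0,-0.2],
    [0,0,-0.2],
    [0,0,-0.2],
    [0,0,-0.2],
    [0,0,-0.15],
    [0,0,0],
  ],
  delta_rot=[
    [0,0,0],
    [0,0,0],
    [0,0,0],
    [0,0,0],
    [0,0,0],
    [0,0,0],
    [0,0,0],
    [0,0,0],
  ],
)

```text
time: 12.35
ee_pos: [0.4546, 0.2362, 0.2734]
eef_rot: [0.376, 0.927, 0.002, 0.002]
ft_force: [0.6, 0.5, -6.5]
width: 0.0496
grip_force: 30.0
```

play_rows(
  claw=[0.9,0.9,0.9,0.9,0.9,0.9,0.9,0.9],
  delta_pos=[
    [-0.14,-0.136,0],
    [-0.14,-0.136,0],
    [-0.14,-0.136,0],
    [-0.14,-0.136,0],
    [-0.14,-0.136,0],
    [-0.14,-0.136,0],
    [-0.14,-0.136,0],
    [-0.14,-0.136,0],
  ],
  delta_rot=[
    [0,0,0],
    [0,0,0],
    [0,0,0],
    [0,0,0],
    [0,0,0],
    [0,0,0],
    [0,0,0],
    [0,0,0],
  ],
)

```text
time: 13.15
ee_pos: [0.4611, -0.0785, 0.268]
eef_rot: [0.376, 0.927, -0.0, -0.001]
ft_force: [1.1, 0.7, -4.8]
width: 0.0496
grip_force: 30.0
```

play_rows(
  claw=[0.9,0.9,0.9,0.9,0.9,0.9,0.9,0.9],
  delta_pos=[
    [0,0,0],
    [0,0,0],
    [0,0,0],
    [0,0,0],
    [0,0,0],
    [0,0,0],
    [0,0,0],
    [0,0,0],
  ],
  delta_rot=[
    [0,0,0.043],
    [0,0,0.043],
    [0,0,0.043],
    [0,0,0.043],
    [0,0,0.043],
    [0,0,0.043],
    [0,0,0.042],
    [0,0,0],
  ],
)

```text
time: 13.95
ee_pos: [0.4614, -0.0769, 0.268]
eef_rot: [0.757, 0.654, -0.001, -0.001]
ft_force: [0.5, -0.2, -5.6]
width: 0.0499
grip_force: 30.0
```

```bash
python3 - <<'E'
from h import *
from bench import r
to(.4619,-.0766,.1665,81.76)
t=r.camera("top")["pixels"][:,:,::-1];s=r.camera("scene")["pixels"][:,:,::-1]
cv2.imwrite("pics/p1.png",np.hstack([cv2.resize(t[160:360,340:580],(400,333),interpolation=cv2.INTER_CUBIC),cv2.resize(s[90:270,90:300],(400,333))]))
E
```

```text
pos [ 0.4614 -0.0769  0.268 ] yaw 81.67 tilt [-0.0028  0.0005] shift [0.002 0.004 0.508] rotz -0.0005 f [ 0.5 -0.2 -5.6] w 0.0499
```

View pics/p1.png

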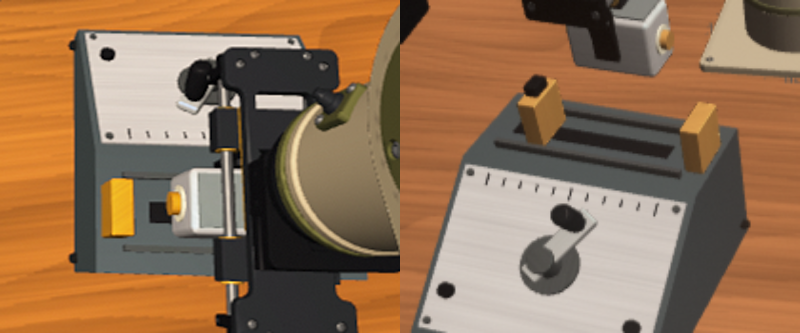

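The capacitor is held over the bed, lined up between the fixed jaw (118,208 in the left half) and the opened sliding jaw (540,110 in the right half). Now I lower it.

play_rows(
  claw=[0.9,0.9,0.9,0.9,0.9],
  delta_pos=[
    [0.002,0.003,0.15],
    [0,0,0.15],
    [0,0,0.13],
    [0,0,0.05],
    [0,0,0],
  ],
  delta_rot=[
    [0,0,0],
    [0,0,0],
    [0,0,0],
    [0,0,0],
    [0,0,0],
  ],
)

```text
time: 14.55
ee_pos: [0.4621, -0.0765, 0.1727]
eef_rot: [0.755, 0.655, -0.001, -0.001]
ft_force: [0.2, -1.0, -5.4]
width: 0.0495
grip_force: 30.0
```

play_rows(
  claw=[0.9,0.9,0.9,0.9],
  delta_pos=[
    [0,0,0.015],
    [0,0,0.01],
    [0,0,0.01],
    [0,0,0],
  ],
  delta_rot=[
    [0,0,0],
    [0,0,0],
    [0,0,0],
    [0,0,0],
  ],
)

```text
time: 14.95
ee_pos: [0.4631, -0.0766, 0.1672]
eef_rot: [0.756, 0.655, 0.0, 0.0]
ft_force: [-0.2, -0.1, -6.1]
width: 0.0499
grip_force: 30.0
```

play_rows(
  claw=[0.9,0.9,0.9,0.9],
  delta_pos=[
    [0,0,0.006],
    [0,0,0.006],
    [0,0,0],
    [0,0,0],
  ],
  delta_rot=[
    [0,0,0],
    [0,0,0],
    [0,0,0],
    [0,0,0],
  ],
)

```text
time: 15.35
ee_pos: [0.463, -0.0766, 0.1646]
eef_rot: [0.756, 0.655, 0.0, 0.0]
ft_force: [0.8, -0.4, -5.2]
width: 0.0497
grip_force: 30.0
```

play_rows(
  claw=[0.9,0.9,0.9],
  delta_pos=[
    [0,0,0.006],
    [0,0,0.003],
    [0,0,0],
  ],
  delta_rot=[
    [0,0,0],
    [0,0,0],
    [0,0,0],
  ],
)

```text
time: 15.65
ee_pos: [0.4631, -0.0766, 0.1641]
eef_rot: [0.756, 0.655, -0.0, 0.0]
ft_force: [-6.7, 1.3, 10.1]
width: 0.0497
grip_force: 30.0
```

play_rows(
  claw=[0,0,0,0,0,0,0,0],
  delta_pos=[
    [0,0,-0.003],
    [0,0,0],
    [0,0,0],
    [0,0,0],
    [0,0,-0.1],
    [0,0,-0.2],
    [0,0,-0.2],
    [0,0,-0.1],
  ],
  delta_rot=[
    [0,0,0],
    [0,0,0],
    [0,0,0],
    [0,0,0],
    [0,0,0],
    [0,0,0],
    [0,0,0],
    [0,0,0],
  ],
)

```text
time: 16.45
ee_pos: [0.464, -0.0765, 0.2867]
eef_rot: [0.756, 0.655, 0.001, 0.002]
ft_force: [0.2, -0.3, -0.6]
width: 0.0869
grip_force: 0.0
```

play_rows(
  claw=[0,0,0,0,0,0,0,0],
  delta_pos=[
    [0,0.23,0],
    [0,0.23,0],
    [0,0.1,0],
    [0,0,0],
    [0,0,0],
    [0,0,0],
    [0,0,0],
    [0,0,0],
  ],
  delta_rot=[
    [0,0,0],
    [0,0,0],
    [0,0,0],
    [0,0,0.047],
    [0,0,0.047],
    [0,0,0.047],
    [0,0,0.047],
    [0,0,0.047],
  ],
)

```text
time: 17.25
ee_pos: [0.5739, -0.0926, 0.2831]
eef_rot: [0.942, 0.335, -0.0, -0.0]
ft_force: [0.3, -0.2, -0.1]
width: 0.0872
grip_force: 0.0
```

play_rows(
  claw=[0,0,0,0,0,0,0],
  delta_pos=[
    [0,0,0],
    [0,0,0],
    [0,0,0],
    [0,0,0],
    [0,0,0],
    [0,0,0],
    [0,0,0],
  ],
  delta_rot=[
    [0,0,0.047],
    [0,0,0.047],
    [0,0,0.047],
    [0,0,0.047],
    [0,0,0.047],
    [0,0,0.029],
    [0,0,0],
  ],
)

```text
time: 17.95
ee_pos: [0.5739, -0.0926, 0.2832]
eef_rot: [0.998, -0.071, -0.0, 0.0]
ft_force: [0.3, -0.2, 0.8]
width: 0.0872
grip_force: 0.0
```

```bash
python3 - <<'E'
from h import *
from bench import r
to(.588,-.111,.139,-8.24)
t=r.camera("top")["pixels"][:,:,::-1];s=r.camera("scene")["pixels"][:,:,::-1]
cv2.imwrite("pics/q1.png",np.hstack([cv2.resize(t[160:360,380:580],(400,400),interpolation=cv2.INTER_CUBIC),cv2.resize(s[100:280,90:270],(400,400),interpolation=cv2.INTER_CUBIC)]))
E
```

```text
pos [ 0.5739 -0.0926  0.2832] yaw -8.1 tilt [-0.0002 -0.0001] shift [0.083 0.081 0.721] rotz 0.0008 f [ 0.3 -0.2  0.8] w 0.0872
```

View pics/q1.png

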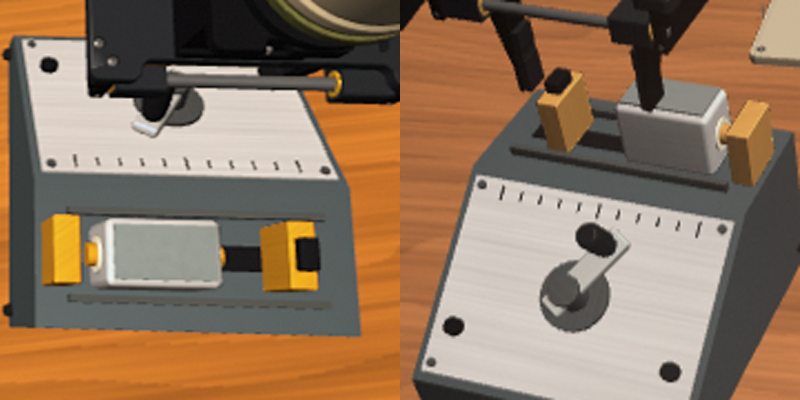

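The capacitor stands upright between the rails, lined up, with its stud near the fixed jaw: body at about (165,253) in the left half of the crop. The knob is at (597,238) in the right half. Back to the crank.

play_rows(
  claw=[0,0,0,0,0,0.9,0.9,0.9],
  delta_pos=[
    [0.083,0.081,0],
    [0,0,0.2],
    [0,0,0.2],
    [0,0,0.2],
    [0,0,0.12],
    [0,0,0],
    [0,0,0],
    [0,0,0],
  ],
  delta_rot=[
    [0,0,0],
    [0,0,0],
    [0,0,0],
    [0,0,0],
    [0,0,0],
    [0,0,0],
    [0,0,0],
    [0,0,0],
  ],
  squeeze=30,
)

```text
time: 18.85
ee_pos: [0.5892, -0.111, 0.1414]
eef_rot: [0.998, -0.07, 0.002, 0.0]
ft_force: [-0.0, -0.2, 0.4]
width: 0.0707
grip_force: 0.0
```

play_rows(
  claw=[0.9,0.9,0.9,0.9,0.9,0.9,0.9,0.9],
  delta_pos=[
    [0,0,0],
    [0,0,0],
    [0,0,0],
    [0,0,0],
    [0,0,0],
    [0,0,0],
    [0,0,0],
    [0,0,0],
  ],
  delta_rot=[
    [0,0,0],
    [0,0,0],
    [0,0,0],
    [0,0,0],
    [0,0,0],
    [0,0,0],
    [0,0,0],
    [0,0,0],
  ],
)

```text
time: 19.65
ee_pos: [0.5881, -0.1106, 0.1394]
eef_rot: [0.998, -0.07, 0.0, -0.0]
ft_force: [0.2, 0.8, -0.4]
width: 0.0213
grip_force: 30.0
```

```bash
python3 - <<'E'
from h import *
to(.588,-.111,.139,-8.24)
th=12-.4*np.arange(18);dc=np.diff(np.cos(th));ds=np.diff(np.sin(th))
for a,b,c in zip(th[1:],dc,ds): print(round(a,1),np.round([-.2048*b,.25*c,-.1434*b],3).tolist())
E
```

```text
pos [ 0.5881 -0.1106  0.1394] yaw -8.01 tilt [0.0001 0.0003] shift [-0.     0.002  0.002] rotz 0.0013 f [ 0.2  0.8 -0.4] w 0.0213
11.6 [0.056, -0.072, 0.04]
11.2 [0.075, -0.039, 0.052]
10.8 [0.081, -0.0, 0.057]
10.4 [0.075, 0.038, 0.053]
10.0 [0.057, 0.071, 0.04]
9.6 [0.03, 0.092, 0.021]
9.2 [-0.002, 0.099, -0.001]
8.8 [-0.034, 0.091, -0.023]
8.4 [-0.06, 0.067, -0.042]
8.0 [-0.077, 0.034, -0.054]
7.6 [-0.081, -0.005, -0.057]
7.2 [-0.073, -0.044, -0.051]
6.8 [-0.053, -0.075, -0.037]
6.4 [-0.025, -0.094, -0.018]
6.0 [0.007, -0.099, 0.005]
5.6 [0.038, -0.088, 0.026]
5.2 [0.063, -0.063, 0.044]
```

play_rows(
  claw=[0.9,0.9,0.9,0.9,0.9,0.9,0.9,0.9],
  delta_pos=[
    [0.056,-0.072,0.04],
    [0.075,-0.039,0.052],
    [0.081,0,0.057],
    [0.075,0.038,0.053],
    [0.057,0.071,0.04],
    [0.03,0.092,0.021],
    [-0.002,0.099,-0.001],
    [-0.034,0.091,-0.023],
  ],
  delta_rot=[
    [0,0,0],
    [0,0,0],
    [0,0,0],
    [0,0,0],
    [0,0,0],
    [0,0,0],
    [0,0,0],
    [0,0,0],
  ],
)

```text
time: 20.45
ee_pos: [0.6485, -0.1744, 0.0911]
eef_rot: [0.998, -0.069, 0.001, -0.001]
ft_force: [1.8, 8.3, 2.6]
width: 0.0209
grip_force: 30.0
```

play_rows(
  claw=[0.9,0.9,0.9,0.9,0.9,0.9],
  delta_pos=[
    [-0.06,0.067,-0.042],
    [-0.077,0.034,-0.054],
    [-0.081,-0.005,-0.057],
    [-0.073,-0.044,-0.051],
    [-0.053,-0.075,-0.037],
    [-0.025,-0.094,-0.018],
  ],
  delta_rot=[
    [0,0,0],
    [0,0,0],
    [0,0,0],
    [0,0,0],
    [0,0,0],
    [0,0,0],
  ],
)

```text
time: 21.05
ee_pos: [0.5771, -0.1443, 0.1437]
eef_rot: [0.997, -0.071, 0.001, 0.001]
ft_force: [11.3, -6.5, -16.1]
width: 0.0209
grip_force: 30.0
```

play_rows(
  claw=[0.9,0.9,0.9,0.9,0.9],
  delta_pos=[
    [0,-0.05,0],
    [0.007,-0.049,0.005],
    [0.008,-0.023,0.006],
    [0,0,0],
    [0,0,0],
  ],
  delta_rot=[
    [0,0,0],
    [0,0,0],
    [0,0,0],
    [0,0,0],
    [0,0,0],
  ],
)

```text
time: 21.55
ee_pos: [0.5838, -0.1182, 0.1416]
eef_rot: [0.998, -0.07, 0.0, -0.0]
ft_force: [-2.2, 0.8, 4.9]
width: 0.0211
grip_force: 30.0
```

play_rows(
  claw=[0.9,0.9,0.9,0.9],
  delta_pos=[
    [0.009,-0.022,0.006],
    [0.01,-0.022,0.007],
    [0.005,-0.01,0.004],
    [0,0,0],
  ],
  delta_rot=[
    [0,0,0],
    [0,0,0],
    [0,0,0],
    [0,0,0],
  ],
)

```text
time: 21.95
ee_pos: [0.5901, -0.1082, 0.1381]
eef_rot: [0.998, -0.07, 0.0, -0.0]
ft_force: [-1.9, 0.3, 5.3]
width: 0.0214
grip_force: 30.0
```

play_rows(
  claw=[0.9,0.9,0.9],
  delta_pos=[
    [0.006,-0.01,0.004],
    [0.006,-0.01,0.004],
    [0,0,0],
  ],
  delta_rot=[
    [0,0,0],
    [0,0,0],
    [0,0,0],
  ],
  squeeze=45,
)

```text
time: 22.25
ee_pos: [0.5926, -0.1055, 0.1367]
eef_rot: [0.998, -0.07, -0.0, 0.0]
ft_force: [-5.3, -0.9, 8.5]
width: 0.0201
grip_force: 45.0
```

play_rows(
  claw=[0.9,0.9,0.9],
  delta_pos=[
    [0.006,-0.01,0.004],
    [0.006,-0.009,0.004],
    [0,0,0],
  ],
  delta_rot=[
    [0,0,0],
    [0,0,0],
    [0,0,0],
  ],
)

```text
time: 22.55
ee_pos: [0.5947, -0.1035, 0.1355]
eef_rot: [0.997, -0.071, -0.001, 0.001]
ft_force: [-10.8, -4.6, 13.6]
width: 0.021
grip_force: 45.0
```

play_rows(
  claw=[0.9,0.9,0.9],
  delta_pos=[
    [0.004,-0.01,0.003],
    [0.004,-0.01,0.003],
    [0,0,0],
  ],
  delta_rot=[
    [0,0,0],
    [0,0,0],
    [0,0,0],
  ],
)

```text
time: 22.85
ee_pos: [0.5963, -0.1019, 0.1345]
eef_rot: [0.997, -0.072, -0.001, 0.003]
ft_force: [-13.7, -9.4, 16.5]
width: 0.0205
grip_force: 45.0
```

play_rows(
  claw=[0.9,0.9,0.9,0.9],
  delta_pos=[
    [0.003,-0.01,0.002],
    [0.003,-0.01,0.002],
    [0,0,0],
    [0,0,0],
  ],
  delta_rot=[
    [0,0,0],
    [0,0,0],
    [0,0,0],
    [0,0,0],
  ],
)

```text
time: 23.25
ee_pos: [0.5975, -0.1008, 0.1337]
eef_rot: [0.997, -0.073, -0.002, 0.004]
ft_force: [-15.1, -14.7, 16.6]
width: 0.0211
grip_force: 45.0
```

play_rows(
  claw=[0,0,0,0,0,0,0,0],
  delta_pos=[
    [0,0,0],
    [0,0,0],
    [0,0,0],
    [0,0,0],
    [0,0,-0.1],
    [0,0,-0.25],
    [0,0,-0.25],
    [0,0,-0.1],
  ],
  delta_rot=[
    [0,0,0],
    [0,0,0],
    [0,0,0],
    [0,0,0],
    [0,0,0],
    [0,0,0],
    [0,0,0],
    [0,0,0],
  ],
)

```text
time: 24.05
ee_pos: [0.6012, -0.0932, 0.2778]
eef_rot: [0.998, -0.07, 0.003, -0.0]
ft_force: [1.1, -0.2, 0.1]
width: 0.0767
grip_force: 0.0
```

play_rows(
  claw=[0,0,0,0,0,0],
  delta_pos=[
    [0,0.2,0],
    [0,0.2,0],
    [0,0.2,0],
    [0,0.2,0],
    [0,0.2,0],
    [0,0,0],
  ],
  delta_rot=[
    [0,0,0],
    [0,0,0],
    [0,0,0],
    [0,0,0],
    [0,0,0],
    [0,0,0],
  ],
)

```text
time: 24.65
ee_pos: [0.5694, -0.2988, 0.2716]
eef_rot: [0.997, -0.074, -0.001, 0.001]
ft_force: [-0.4, 0.4, -0.4]
width: 0.0868
grip_force: 0.0
```

```bash
python3 - <<'E'
from h import *
from bench import r
to(.588,-.111,.139,-8.24)
t=r.camera("top")["pixels"];cv2.imwrite("pics/end.png",t[:,:,::-1])
hsv=cv2.cvtColor(t,cv2.COLOR_RGB2HSV)
m=cv2.inRange(hsv,(16,150,120),(30,255,255));m[:255]=0;m[:,:398]=0;m[325:]=0;m[:,560:]=0
n,l,st,c=cv2.connectedComponentsWithStats(m)
print([(s.tolist()) for s in st[1:] if s[4]>15])
g=cv2.inRange(hsv,(0,0,120),(180,60,255));g[:258]=0;g[320:]=0;g[:,:400]=0;g[:,560:]=0
n,l,st,c=cv2.connectedComponentsWithStats(g);print([s.tolist() for s in st[1:] if s[4]>50])
row=t[286,400:520].astype(int);print([''.join(f"{a:02x}"[0] for a in row[:,k]) for k in range(3)])
t0=d["top"]["pixels"];h0=cv2.cvtColor(t0,cv2.COLOR_RGB2HSV);m=cv2.inRange(h0,(16,150,120),(30,255,255));m[:255]=0;m[:,:398]=0;m[325:]=0;m[:,560:]=0
print([s.tolist() for s in cv2.connectedComponentsWithStats(m)[2][1:] if s[4]>15])
E
```

```text
pos [ 0.5694 -0.2988  0.2716] yaw -8.5 tilt [-0.002 -0.002] shift [-0.046 -0.944  0.661] rotz -0.0014 f [-0.4  0.4 -0.4] w 0.0868
[[401, 267, 22, 35, 669], [484, 269, 20, 35, 443]]
[[421, 269, 64, 35, 2046]]
['69a99aadeeeeeeeeeeecdeeeec9bdec98999999999999999999999999999999888899898888999999998adc99dfd7011111111111111111111111111', '66666669baaaaaaaaaa88aadeb9bdec99999999999999999999999999999999999999999999999999998787659b95011111111111111111111111111', '421111122222222221211129ca8bdec88888888888888888888888888888888888888888888888888898511111221011111111111111111111111111']
[[401, 267, 20, 35, 642], [469, 269, 25, 35, 647]]
```

```bash
python3 -c "
from bench import r;print(r.close_job())"
```

```text
the job is handed in; nothing more can be done
None
```

The job is handed in at about 25 s of the 72 s. I opened the jaw to its stop, stood the capacitor lengthwise on the bed and cranked the jaw shut on it with about 25 N at the grip. I then let go of the crank and left the mic, mug and jar alone; the hold was checked by crank force and a numeric read of the last top image, not by looking at a picture.

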